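# Bolt the little white cabinet down on the wardrobe shelf

### The job

The small white cabinet is held to the shelf by the red-levered bolt standing in the slot of its ledge, and the bolt has worked loose. Screw the bolt in clockwise by its upright lever until its washer sits snug on the white plastic, firm but without over-tightening it, and only then fold the lever down flat and let go. Leave the cabinet where it stands and do not disturb the other things on the shelf.

Things in the scene. Friction and masses are not known exactly. Their poses are not given: they have to be found in the camera images.
- cabinet: Low white plastic cabinet, doors closed, about 3 kg, loose on the shelf; 200 mm wide, 100 mm high. Its base plate runs out before the doors as a low ledge with a U slot 11 mm wide for the bolt. Origin: underside, within 1 mm of the bolt's axis; x from the slot to the doors, y left, z up. Ledge: x -22 to 110, y -100 to 100 mm; doors at x = 104, their pulls out to x = 93, back at x = 235 mm.
- insert: The lever bolt with the seat it is threaded into: 8 mm steel shank, rubber-faced washer 39 mm across, black hub, red lever; it stands upright in the ledge's slot. Origin: on the bolt's upright axis near shelf level (fixed: it neither sinks nor turns with the bolt); z up. The gap left between washer and ledge, 1 to 4 mm, is not given by any pose.
- screw (a joint): Turn of the bolt, rad; grows clockwise seen from above, going in 1 mm a rad. The washer meets the ledge after some 0.5 to 4 rad, different each time: it must be felt. Free, it takes 0.03 to 0.05 N m; once the washer bears, the torque climbs about 0.25 N m (0.15 to 0.4) a rad. Snug: 0.22 to 0.3 N m. Over 0.4 N m it is too tight and the ledge may crack. It stays where left.
- lever (a joint): Fold of the red lever, rad: 0 = upright along the bolt's axis (starts within 0.1 of it), 1.57 = folded flat against its stop. It falls towards the lever's own +x, has a stiff cam pivot (0.14 N m) and stays where it is left. Folding it flat presses the washer 0.9 mm further down. Flat, its underside clears the ledge by some 12 mm. Twisted, the blade gives a little (0.06 rad at 0.3 N m).
- lever_mid (a point): On the middle line of the red lever, 40 mm from its pivot, which is on the bolt's axis; it sinks and turns with the bolt. Blade: 16 mm wide along y, 9 mm thick along x, from 10 to 68 mm off the pivot; the hub reaches 5 mm above the pivot. Axes: z along the lever away from the pivot, y along the pivot, x the side to which it folds (level while upright, pointing down when flat).
- bottle: Bystander: green glass bottle with a black twist cap, 60 mm across, 165 mm high, upright; origin at the underside.
- flashlight: Bystander: black plastic flashlight with a toggle switch, lying, 150 mm long along its x, head 38 mm; origin under its middle, on the shelf.
- egg_cup: Bystander: white ceramic egg cup, 49 mm across, 62 mm high, upright to the right of the ledge; origin at the underside.
- lint_comb: Bystander: flat steel lint comb, T-shaped, 115 mm long along its x, 64 mm wide, 6 mm thick, lying to the left of the ledge; origin at the underside, near its head.
- polish_tin: Bystander: flat red round tin, 75 mm across, 25 mm high; origin at the underside.
- clothes_brush: Bystander: wooden clothes brush, 150 mm long along its x, 50 mm wide, 40 mm high, lying on its bristles; origin at the underside.

How it is judged:
On the way, in this order (a step that is already met when the one before it is completed fails the run):
1. the bolt is screwed in snug with its lever still standing up: washer pressed on the ledge with at least 10 N (contact force between insert and cabinet above 10 N and value of joint lever below 0.35 rad), for 0.3 s.
2. the lever is folded down flat with the washer bearing (value of joint lever above 1.45 rad and contact force between insert and cabinet above 20 N), for 0.2 s.
At the end, for the whole second after the job is handed in: The lever is folded flat (above 1.45 rad of 1.57), the washer presses on the ledge with 20 to 52 N, and the cabinet stands at rest within 10 mm of its first place (all of step 2 and contact force between insert and cabinet below 52 N and distance of cabinet from where it was at the start of the episode below 0.01 m and linear speed of cabinet below 0.01 m/s); the robot touches nothing.
It fails at once if the bolt is over-tightened: the washer presses on the plastic ledge with more than 52 N (contact force between insert and cabinet above 52 N).
It fails at once if the cabinet is shoved more than 15 mm (distance of cabinet from where it was at the start of the episode above 0.015 m).
It fails at once if a bystander (bottle, flashlight, egg cup, lint comb, tin or brush) is moved more than 30 mm (distance of any of bottle, flashlight, egg_cup, lint_comb, polish_tin, clothes_brush from where it was at the start of the episode above 0.03 m).
It also fails if it takes over 72 s, if anything falls off the work surface, if the arm or the gripper's body presses on something with over 40 N, if the wrist force passes 120 N, or if a joint passes its speed limit or range.

### The arm

A 6-joint arm with a two-finger parallel gripper is mounted at the origin on the work surface. World frame = base frame: x ahead of the robot, y to its left, z up, the work surface at z = 0. Lengths are in m, angles in rad, forces in N, time in s.
With the tool pointing down it reaches from about 0.325 to 0.925 m from the base axis. Payload 3.1 kg.
Tool frame: the origin (TCP) lies on the front face of the gripper's body, between the roots of the fingers; the fingertips stand 73 mm ahead of it and the grasp point (between the pads) lies 54 mm ahead of it; y points along the fingers, z is the direction in which the jaws open and shut, and the axes are right-handed (so a half turn about y gives the same grasp; the last joint's range is limited). The gripper opens to 85 mm and grips with 20 to 120 N. Pads are 22 mm wide; open, the fingers measure 114 mm over their backs; the gripper's body (76 mm by 85 mm) begins 54 mm behind the grasp point. The pads swing forward as they close: fully open they stand 13 mm farther back than shut.
Start: joints at [-1.405, 0.217, 1.613, -0, 1.311, -0.112], TCP at [0.171, -0.601, 0.304] pointing down, gripper open.
Joint ranges: [-2.75, 2.75], [-0.78, 2.1], [0.31, 2.55], [-1.13, 4.27], [0.13, 2.63], [-2.58, 2.58]. Speed limits (rad/s): [2.79, 2.79, 3.14, 3.14, 3.14, 3.14].

### API

Orientations are given as a unit quaternion [x, y, z, w].
In Python, from rig import bot gives the robot as it stands.
- The arm moves only by the tool send_rows, never from a script. Its argument "rows" is a list of rows, each a list of 3 entries, a list of its own where there are three numbers: the closure, from -1 (fully open) to 1 (shut), then the shift along the tool's x, y, z as a fraction of full scale, then the turn, a rotation vector about the tool's x, y, z as a fraction of full scale. A call has 1 to 12 rows; each row shifts and turns the commanded pose from where the row before left it, along the tool's axes as they then stand; what a row does not reach is not made up. Full scale, the value 1, is 0.025 m for a shift and 10 degrees for a turn. A row lasts 1/8 s, in which the tool goes at most 62.5 mm and 10.7 degrees, less where a joint would pass 70% of its speed; a pose out of reach is approached as far as the arm can. A call with a number of a shift or a turn outside -1 to 1 is refused whole. A call with a gripper value outside its range is refused whole. The fingers move at their own pace and stop on an object; "grip_force" is the grip in N (left out, the last holds). Time passes only in rows, so rows that do not move let the fingers close. It gives the time, the measured TCP pose, the force and the opening at its end, in the units of the state.
- bot.state(): the state, without advancing time (a new reading comes with each control period).
- bot.camera(name): name is "scene" or "top"; returns a dict with "color" (384x512x3 uint8, red, green, blue), "fovy" (degrees; the focal length in pixels is half the picture's height over the tangent of half this angle, whatever the lens; pixels are square), "cx", "cy" (the principal point, pixels), "dist_coeffs" ([k1, k2, p1, p2, k3] as OpenCV has them; the pictures are not rectified), "extrinsics" (4x4, takes a point from camera to world coordinates). Camera axes: x right, y down, z forward; pixel columns grow to the right and rows downward; lengths in m; the calibration is good to about 2 mm. A picture is of the moment at which its call begins. There is no depth.
- bot.close_job(): hands the job in, once; it reports no verdict.
The state is a dict: "time": time; "q": joint angles; "dq": joint speeds; "joint_torque": joint torques, N m; "tool_pos": TCP position; "ee_rot": TCP orientation; "wrist_force": force on the tool from outside, world axes, zero at the start; "wrist_torque": the same for the moment, N m; "grip_width": finger opening in m.
Only numpy, scipy, OpenCV 4.12 (cv2) and the standard library are available. Lean on these libraries where they do the work, as an engineer would, in place of code of your own. Each camera call takes 0.05 s, during which the arm holds its last target.

## Working session

There is one attempt and no reset: what is moved stays moved. The work goes in short steps, Python scripts to look and compute and a tool call to move; the robot and the scene stay as the last step left them, time stands still between calls to the robot, and variables do not carry over. Pictures are saved under pics/ and viewed, and the job is handed in when it is done.

Besides the shell and the picture viewer there is one more tool, called as a command line: name --argument value ..., lists and objects as JSON in quotes. send_rows: Moves the arm, as the interface text tells. Its arguments: {"type":"object","properties":{"rows":{"type":"array","items":{"type":"array"}},"grip_force":{"type":"number"}},"required":["rows"]}

```bash
ls; mkdir -p pics
python3 - <<'E'
from rig import bot
import cv2,numpy as np
s=bot.state(); print({k:np.round(v,4) for k,v in s.items()})
for n in("scene","top"):
    c=bot.camera(n); cv2.imwrite(f"pics/{n}0.png",c["color"][:,:,::-1]); print(n,c["fovy"],c["cx"],c["cy"],c["dist_coeffs"]); print(np.round(c["extrinsics"],4))
E
```

```text
pics
{'time': np.float64(0.0), 'q': array([-1.4052,  0.2178,  1.615 ,  0.    ,  1.3113, -0.1122]), 'dq': array([ 0.0005,  0.0024, -0.0007, -0.0003,  0.0006, -0.0003]), 'joint_torque': array([-4.00000e-04, -3.96852e+01, -3.03852e+01, -1.00000e-04,
        9.90000e-03,  0.00000e+00]), 'tool_pos': array([ 0.1713, -0.6004,  0.3025]), 'ee_rot': array([-0.0979,  0.7012, -0.6994,  0.0979]), 'wrist_force': array([-0.0663, -1.2281,  0.0499]), 'wrist_torque': array([-0.0055,  0.0091, -0.0123]), 'grip_width': np.float64(0.0854)}
scene 51.04375177618302 259.41171850933307 188.31586991687922 [0.02642061 0.         0.         0.         0.        ]
[[ 0.5529  0.5905 -0.5879  1.1666]
 [ 0.8332 -0.3886  0.3933 -0.4027]
 [ 0.0038 -0.7073 -0.7069  0.8498]
 [ 0.      0.      0.      1.    ]]
top 49.15507705817824 256.31998719989616 186.22522340264229 [-0.07708647  0.          0.          0.          0.        ]
[[-0.0103 -0.9808  0.1949  0.2547]
 [-0.9999  0.0098 -0.0035  0.0104]
 [ 0.0015 -0.1949 -0.9808  1.4918]
 [ 0.      0.      0.      1.    ]]
```

View pics/scene0.png

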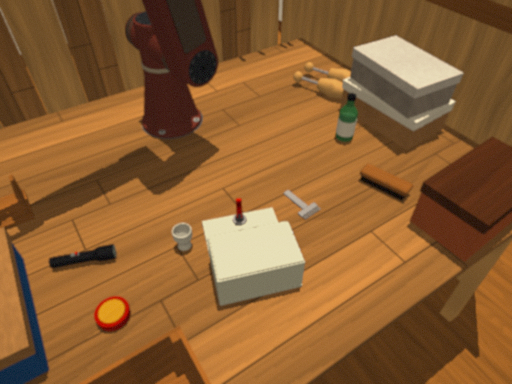

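View pics/top0.png

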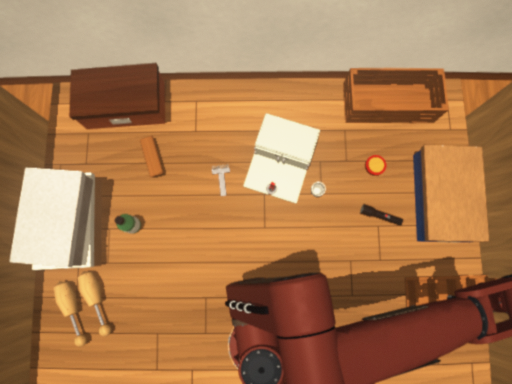

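Run:
```python
import cv2,numpy as np
a=cv2.imread("pics/scene0.png")[185:315,165:325]; b=cv2.imread("pics/top0.png")[105:210,205:335]
cv2.imwrite("pics/s0z.png",cv2.resize(a,None,fx=4.6,fy=4.6,interpolation=cv2.INTER_CUBIC))
cv2.imwrite("pics/t0z.png",cv2.resize(b,None,fx=5.5,fy=5.5,interpolation=cv2.INTER_CUBIC))
```

```text
(no output)
```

View pics/s0z.png

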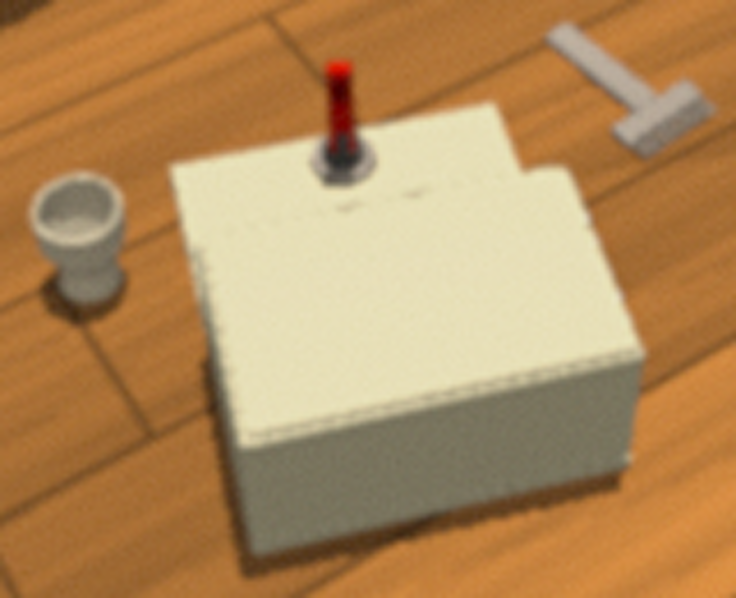

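View pics/t0z.png

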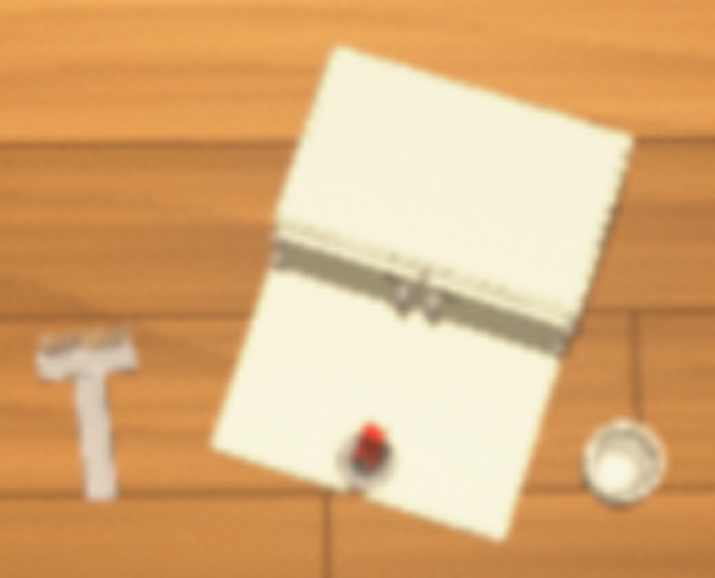

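```bash
cat > h.py <<'E'
import cv2,numpy as np
from rig import bot
def K(c):
    h=c["color"].shape[0]; f=h/2/np.tan(np.radians(c["fovy"])/2)
    return np.array([[f,0,c["cx"]],[0,f,c["cy"]],[0,0,1.]])
def ray(c,uv):
    p=cv2.undistortPoints(np.array(uv,float).reshape(-1,1,2),K(c),np.array(c["dist_coeffs"])).reshape(-1,2)
    d=np.c_[p,np.ones(len(p))]@c["extrinsics"][:3,:3].T
    return c["extrinsics"][:3,3],d/np.linalg.norm(d,axis=1)[:,None]
def onplane(c,uv,z):
    o,d=ray(c,uv); return o+d*((z-o[2])/d[:,2])[:,None]
def tri(c1,u1,c2,u2):
    o1,d1=ray(c1,u1);o2,d2=ray(c2,u2);out=[]
    for a,b in zip(d1,d2):
        A=np.c_[a,-b];t=np.linalg.lstsq(A,o2-o1,rcond=None)[0]
        p,q=o1+a*t[0],o2+b*t[1];out.append(np.r_[(p+q)/2,np.linalg.norm(p-q)])
    return np.array(out)
def proj(c,P):
    E=np.linalg.inv(c["extrinsics"])
    r,_=cv2.Rodrigues(E[:3,:3])
    return cv2.projectPoints(np.array(P,float).reshape(-1,1,3),r,E[:3,3],K(c),np.array(c["dist_coeffs"]))[0].reshape(-1,2)
E
python3 - <<'E'
from h import *
s=bot.camera("scene");t=bot.camera("top")
np.set_printoptions(precision=4,suppress=True)
print("washer,tip",tri(s,[[239.3,219.8],[238.9,199.8]],t,[[271.7,188.6],[272.5,183.2]]))
for n,c,(x0,x1,y0,y1) in(("s",s,(225,255,190,230)),("t",t,(255,290,170,200))):
    im=c["color"].astype(int); m=(im[...,0]-np.maximum(im[...,1],im[...,2])).clip(0)
    R=im[...,0]-im[...,1]
    sub=im[y0:y1,x0:x1]
    mm=(sub[...,0]>1.8*sub[...,1]+10)&(sub[...,1]<90)
    for b in(mm,):
        ys,xs=np.nonzero(b); print(n,len(xs),xs.min()+x0,xs.max()+x0,ys.min()+y0,ys.max()+y0,xs.mean()+x0,ys.mean()+y0)
    cv2.imwrite(f"pics/{n}1z.png",cv2.resize(sub[...,::-1].astype(np.uint8),None,fx=15,fy=15,interpolation=cv2.INTER_NEAREST))
# ledge corners from top at z
uv=np.array([[212,447],[505,540],[335,47],[633,137]])/5.5+[205,105]
for z in(0.01,0.012,0.1): print(z,onplane(t,uv,z))
E
```

```text
washer,tip [[ 0.54   -0.0496  0.0108  0.0009]
 [ 0.5429 -0.0494  0.0928  0.0007]]
s 109 235 241 198 217 238.45871559633028 206.55045871559633
t 16 270 273 183 188 271.75 185.625
0.01 [[ 0.5495  0.0511  0.01  ]
 [ 0.486  -0.1389  0.01  ]
 [ 0.8257 -0.0335  0.01  ]
 [ 0.7599 -0.2337  0.01  ]]
0.012 [[ 0.5491  0.0511  0.012 ]
 [ 0.4857 -0.1387  0.012 ]
 [ 0.825  -0.0335  0.012 ]
 [ 0.7592 -0.2333  0.012 ]]
0.1 [[ 0.5316  0.0487  0.1   ]
 [ 0.472  -0.1299  0.1   ]
 [ 0.7911 -0.0309  0.1   ]
 [ 0.7292 -0.2188  0.1   ]]
```

View pics/s1z.png

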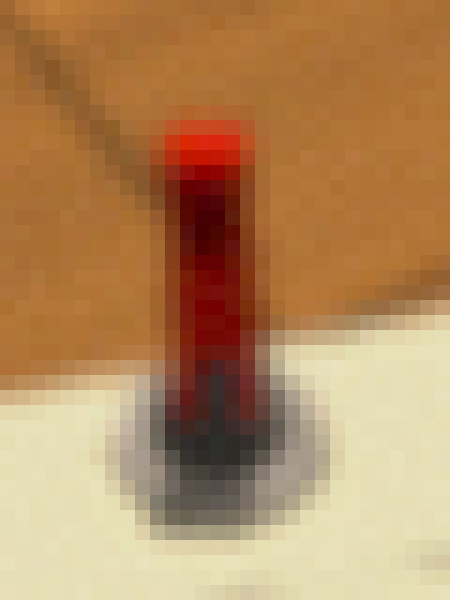

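View pics/t1z.png

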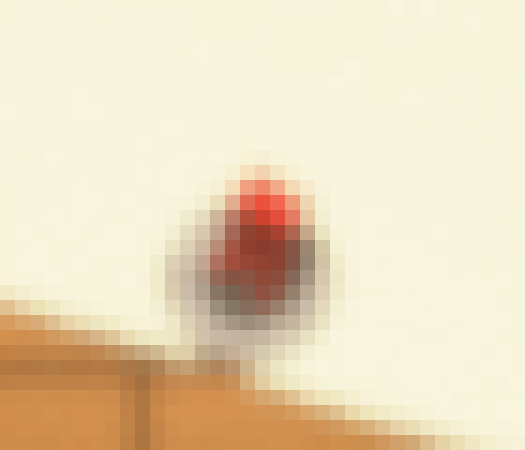

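Run:
```python
from h import *
from scipy.spatial.transform import Rotation as R
np.set_printoptions(precision=3,suppress=True,linewidth=150)
st=bot.state(); M=R.from_quat(st["ee_rot"]).as_matrix(); print("tool axes cols\n",M)
s=bot.camera("scene");t=bot.camera("top")
im=s["color"].astype(float)
# scene: per-row red fraction against wood by G channel
for r in range(197,214):
    g=im[r,228:252,1]; bg=np.median(np.r_[g[:5],g[-5:]]); mn=np.sort(g)[:3].mean()
    w=((bg-g[4:-4]).clip(0)/(bg-mn)).clip(0,1)
    print(r,round(w.sum(),2),round((w*np.arange(232,248)).sum()/w.sum(),2))
im=t["color"].astype(float); A=im[178:194,262:284]
red=(A[...,0]-A[...,1]).clip(0); print(red.astype(int)); print(A[...,0].astype(int))
o=s["extrinsics"][:3,3]; print(np.degrees(np.arctan2(o[1]+.05,o[0]-.54)))
d=np.linalg.norm(o-[.542,-.05,.09]); print("mm/px scene",d/K(s)[0,0]*1000, "top",np.linalg.norm(t["extrinsics"][:3,3]-[.542,-.05,.09])/K(t)[0,0]*1000)
```

```text
tool axes cols
 [[-0.962 -0.     0.274]
 [-0.274  0.002 -0.962]
 [-0.    -1.    -0.002]]
197 3.92 238.95
198 6.06 237.74
199 6.14 237.66
200 6.19 237.64
201 6.3 237.62
202 6.02 237.78
203 5.42 237.98
204 5.08 238.21
205 5.01 238.44
206 5.11 238.65
207 5.22 238.65
208 5.18 238.65
209 5.27 238.72
210 5.59 238.76
211 6.16 238.7
212 6.51 238.1
213 6.89 237.81
[[  4   4   4   4   4   4   4   4   3   4   4   3   4   4   3   3   3   3   3   3   3   4]
 [  4   4   4   4   4   4   4   4   4   4   4   4   4   4   3   4   3   4   4   3   3   3]
 [  4   4   4   5   4   4   4   4   5   6   8   5   4   4   3   4   4   3   4   4   3   3]
 [  4   3   4   4   4   4   4   4   9  21  32  16   7   5   3   3   4   3   3   4   3   3]
 [  3   3   4   3   3   3   4   7  22  79 106  70  26  10   4   3   4   4   3   3   4   3]
 [  3   3   4   3   4   4   6  14  50 121 155 137  84  24   6   3   3   3   3   3   4   3]
 [  4   3   4   4   4   7  10  25  58 101 138 148 103  31   6   4   4   4   3   3   3   3]
 [  3   4   4   4   6  10  16  30  62  76  87 101  74  28   8   5   4   4   3   3   3   3]
 [  4   4   3 
[... 1543 characters left out ...]
 248 242 222 209 192 176 163 148 144 140 129 150 207 241 248 249 249 248 249 249]
 [249 248 248 240 216 200 176 149 136 136 144 139 135 167 214 238 247 249 249 249 249 249]
 [249 248 247 242 216 201 177 137 119 132 143 144 149 184 221 240 247 249 249 249 248 249]
 [248 248 248 243 229 210 192 156 133 134 143 153 172 203 227 244 248 248 249 248 249 249]
 [241 245 247 246 238 221 204 186 168 156 163 184 198 214 234 246 248 249 249 248 249 249]
 [223 232 237 239 238 228 207 199 197 192 199 210 219 232 244 248 249 249 249 249 249 248]
 [193 195 198 207 223 221 192 186 195 205 215 227 235 244 248 249 249 249 248 249 249 249]]
-29.369555825933737
mm/px scene 2.598304174764668 top 3.411728607525237
```

Run:
```python
from h import *
np.set_printoptions(precision=2,suppress=True)
s=bot.camera("scene");t=bot.camera("top")
P=[[.5393,-.0503,z] for z in(.012,.035,.065,.093)]
print(proj(s,P));print(proj(t,P))
# cap/lower red centroids
A=t["color"].astype(float)
for rows in((182,184),(185,187),(187,189)):
    sub=A[rows[0]:rows[1]+1,262:284]; w=(sub[...,0]-sub[...,1]-25).clip(0)
    ys,xs=np.mgrid[rows[0]:rows[1]+1,262:284]
    print(rows,(w*xs).sum()/w.sum())
# cap moments
sub=A[178:186,262:284]; w=((sub[...,0]-sub[...,1]-20).clip(0))*(sub[...,0]>200)
ys,xs=np.mgrid[178:186,262:284]; mx,my=(w*xs).sum()/w.sum(),(w*ys).sum()/w.sum()
C=np.array([[(w*(xs-mx)**2).sum(),(w*(xs-mx)*(ys-my)).sum()],[0,(w*(ys-my)**2).sum()]])/w.sum();C[1,0]=C[0,1]
print(mx,my,C,np.linalg.eigh(C)); print(onplane(t,[[mx,my]],.093))
# washer ring: dark/grey blob centroid
sub=A[180:200,258:286]; w=np.abs(sub-[248,244,222]).sum(2)
```

```text
[[238.77 219.46]
 [238.5  213.88]
 [238.12 206.36]
 [237.76 199.06]]
[[271.79 188.68]
 [272.04 187.45]
 [272.37 185.79]
 [272.69 184.17]]
(182, 184) 272.2197483059051
(185, 187) 271.5960591133005
(187, 189) 271.390873015873
272.3960591133005 183.10935960591132 [[1.2  0.27]
 [0.27 0.59]] EighResult(eigenvalues=array([0.49, 1.31]), eigenvectors=array([[ 0.35, -0.94],
       [-0.94, -0.35]]))
[[ 0.54 -0.05  0.09]]
```

send_rows --rows '[[-1,[-0.96,0.15,-0.81],[0,0,0]],[-1,[-0.96,0.15,-0.81],[0,0,0]],[-1,[-0.96,0.15,-0.81],[0,0,0]],[-1,[-0.96,0.15,-0.81],[0,0,0]],[-1,[-0.96,0.15,-0.81],[0,0,0]],[-1,[-0.96,0.15,-0.81],[0,0,0]],[-1,[-0.96,0.15,-0.81],[0,0,0]],[-1,[-0.96,0.15,-0.81],[0,0,0]],[-1,[-0.96,0.15,-0.81],[0,0,0]],[-1,[-0.96,0.15,-0.81],[0,0,0]]]' --grip_force 20

```text
time: 1.65
tool_pos: [0.3472, -0.3397, 0.2665]
ee_rot: [0.098, -0.7, 0.7, -0.098]
wrist_force: [-0.7, 0.3, 0.2]
grip_width: 0.0853
```

send_rows --rows '[[-1,[-0.96,0.15,-0.81],[0,-1,0]],[-1,[-0.96,0,-0.81],[0,0,0]]]'

```text
time: 1.9
tool_pos: [0.3774, -0.2848, 0.2625]
ee_rot: [-0.159, 0.689, -0.689, 0.159]
wrist_force: [-0.1, -0.6, 1.1]
grip_width: 0.0854
```

```bash
cat > where.py <<'E'
from h import *
from scipy.spatial.transform import Rotation as R
import sys
np.set_printoptions(precision=4,suppress=True,linewidth=150)
def where(tx=None):
    st=bot.state(); M=R.from_quat(st["ee_rot"]).as_matrix()
    print("t",round(float(st["time"]),2),"pos",st["tool_pos"],"zaz",round(np.degrees(np.arctan2(M[1,2],M[0,2])),2),"y",M[:,1],"q",st["q"],"F",st["wrist_force"],"T",st["wrist_torque"],"w",st["grip_width"])
    if tx is not None: print("shift frac",M.T@(np.array(tx)-st["tool_pos"])/.025)
if __name__=="__main__": where([float(v) for v in sys.argv[1:4]] if len(sys.argv)>3 else None)
E
python3 where.py .5393 -.0503 .20
```

```text
t 1.9 pos [ 0.3774 -0.2848  0.2625] zaz -64.02 y [ 0.0001  0.0001 -1.    ] q [-0.795  -0.0727  2.0022  0.0001  1.2121  0.3223] F [-0.1482 -0.584   1.0582] T [ 0.0032  0.0056 -0.0419] w 0.08538786318122463
shift frac [-9.9282  2.5025 -5.5961]
```

send_rows --rows '[[-1,[-0.99,0.2,-0.56],[0,0,0]],[-1,[-0.99,0.2,-0.56],[0,0,0]],[-1,[-0.99,0.2,-0.56],[0,0,0]],[-1,[-0.99,0.2,-0.56],[0,0,0]],[-1,[-0.99,0.2,-0.56],[0,0,0]],[-1,[-0.99,0.2,-0.56],[0,0,0]],[-1,[-0.99,0.2,-0.56],[0,0,0]],[-1,[-0.99,0.2,-0.56],[0,0,0]],[-1,[-0.99,0.2,-0.56],[0,0,0]],[-1,[-0.99,0.2,-0.56],[0,0,0]]]'

```text
time: 3.15
tool_pos: [0.539, -0.0508, 0.2127]
ee_rot: [0.158, -0.689, 0.689, -0.159]
wrist_force: [0.1, 1.2, -0.8]
grip_width: 0.0854
```

send_rows --rows '[[-0.6,[0,0,0],[0,-1,0]],[-0.6,[0,0,0],[0,-1,0]],[-0.6,[0,0,0],[0,-1,0]],[-0.6,[0,0,0],[0,-1,0]],[-0.6,[0,0,0],[0,-0.2,0]],[-0.6,[0,0,0],[0,0,0]]]'

```text
time: 3.9
tool_pos: [0.5384, -0.0516, 0.2127]
ee_rot: [0.394, -0.587, 0.587, -0.394]
wrist_force: [0.8, 1.3, -0.4]
grip_width: 0.0686
```

```bash
python3 where.py .5393 -.0503 .145
python3 - <<'E'
from h import *
for n,(x0,x1,y0,y1) in(("scene",(190,290,110,240)),("top",(220,330,120,220))):
    c=bot.camera(n); cv2.imwrite(f"pics/{n}2.png",cv2.resize(c["color"][y0:y1,x0:x1,::-1],None,fx=5 if n=="top" else 4.5,fy=5 if n=="top" else 4.5,interpolation=cv2.INTER_CUBIC))
E
```

```text
t 3.9 pos [ 0.5384 -0.0516  0.2127] zaz -22.2 y [ 0.0002 -0.     -1.    ] q [-0.2254  0.1372  1.8881  0.      1.1162  0.162 ] F [ 0.781   1.3196 -0.4185] T [-0.011  -0.0226  0.0637] w 0.06857462603058784
shift frac [-0.063   2.71    0.0118]
```

View pics/scene2.png

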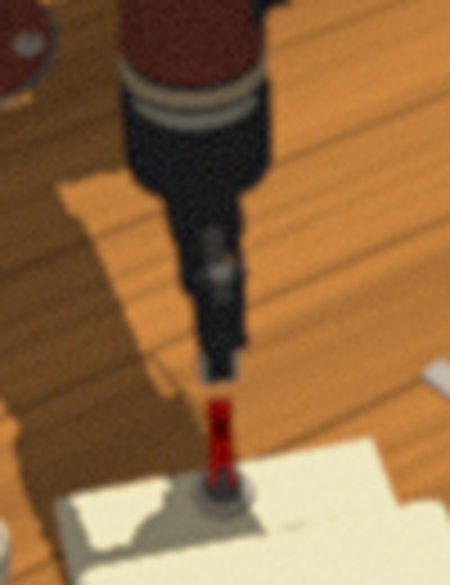

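send_rows --rows '[[-0.6,[-0.06,0.95,0],[0,0,0]],[-0.6,[0,0.95,0],[0,0,0]],[-0.6,[0,0.95,0],[0,0,0]],[-0.6,[0,0.93,0],[0,0,0]],[-0.6,[0,0,0],[0,0,0]],[-0.6,[0,0,0],[0,0,0]]]'

```text
time: 4.75
tool_pos: [0.5395, -0.0504, 0.1189]
ee_rot: [0.395, -0.586, 0.587, -0.395]
wrist_force: [-0.1, -0.0, 0.2]
grip_width: 0.0683
```

```bash
python3 where.py .5393 -.0503 .118
python3 - <<'E'
from h import *
np.set_printoptions(precision=3,suppress=True)
for n,(x0,x1,y0,y1) in(("scene",(190,290,150,240)),("top",(220,330,120,220))):
    c=bot.camera(n); cv2.imwrite(f"pics/{n}3.png",cv2.resize(c["color"][y0:y1,x0:x1,::-1],None,fx=5,fy=5,interpolation=cv2.INTER_CUBIC))
    s=bot.state();print(s["wrist_torque"],s["wrist_force"])
E
```

```text
t 4.75 pos [ 0.5395 -0.0504  0.1189] zaz -22.11 y [ 0.0011 -0.0003 -1.    ] q [-0.2227  0.2782  1.9285 -0.      0.9338  0.1632] F [-0.1477 -0.0103  0.1971] T [-0.0162 -0.0161  0.0366] w 0.068343414269162
shift frac [-0.0005  0.0359 -0.0087]
[ 0.001  0.013 -0.002] [-0.642 -0.776 -0.566]
[0.025 0.033 0.013] [ 0.759 -0.242 -0.369]
```

View pics/scene3.png

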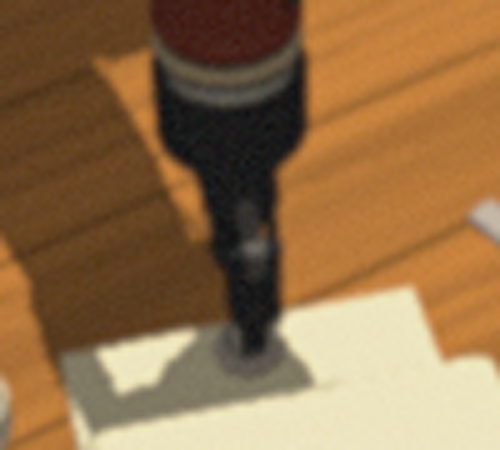

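View pics/top3.png

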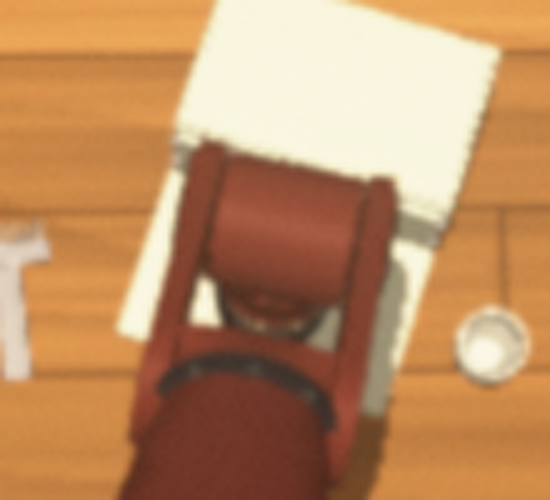

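send_rows --rows '[[1,[0,0,0],[0,0,0]],[1,[0,0,0],[0,0,0]],[1,[0,0,0],[0,0,0]],[1,[0,0,0],[0,0,0]],[1,[0,0,0],[0,0,0]],[1,[0,0,0],[0,0,0]]]' --grip_force 30

```text
time: 5.6
tool_pos: [0.5392, -0.0504, 0.1186]
ee_rot: [0.395, -0.586, 0.587, -0.395]
wrist_force: [-0.8, -1.9, 4.8]
grip_width: 0.0086
```

```bash
cat > feel.py <<'E'
from where import *
def feel(n=8):
    T=[];F=[]
    for _ in range(n):
        bot.camera("top"); s=bot.state(); T.append(s["wrist_torque"]);F.append(s["wrist_force"])
    T=np.array(T);F=np.array(F)
    print("T mean",T.mean(0),"se",T.std(0)/n**.5,"F",F.mean(0),F.std(0)/n**.5)
if __name__=="__main__":
    feel(int(sys.argv[1]) if len(sys.argv)>1 else 8); where()
E
python3 feel.py
```

```text
T mean [-0.1432  0.3314 -0.0316] se [0.0089 0.0085 0.0097] F [-1.021  -0.8206  5.2494] [0.1505 0.1825 0.1867]
t 6.0 pos [ 0.5392 -0.0504  0.1186] zaz -22.08 y [ 0.0005 -0.0003 -1.    ] q [-0.2227  0.2784  1.9289 -0.0003  0.9337  0.1628] F [-1.0064 -0.8309  4.8327] T [-0.142   0.3386 -0.0258] w 0.008696717031016307
```

send_rows --rows '[[1,[0,0.007,0],[0,1,0]],[1,[0,0.007,0],[0,1,0]]]'

```text
time: 6.25
tool_pos: [0.5386, -0.0501, 0.1183]
ee_rot: [-0.286, 0.647, -0.647, 0.285]
wrist_force: [-3.5, 0.5, 7.8]
grip_width: 0.0085
```

```bash
python3 feel.py
```

```text
T mean [ 0.0719  0.6227 -0.013 ] se [0.0096 0.0081 0.0112] F [-2.6213  0.0705  7.183 ] [0.1359 0.2102 0.2496]
t 6.65 pos [ 0.5385 -0.0501  0.1182] zaz -42.08 y [-0.0016  0.0005 -1.    ] q [-0.2225  0.2788  1.9295  0.0002  0.9349  0.5118] F [-3.0388 -0.265   6.6847] T [ 0.0624  0.6065 -0.044 ] w 0.008632678547786628
```

send_rows --rows '[[1,[0.027,-0.01,-0.03],[0,1,0]],[1,[0,0.005,0],[0,1,0]],[1,[0,0.007,0],[0,1,0]]]'

```text
time: 7.02
tool_pos: [0.5375, -0.0491, 0.1178]
ee_rot: [-0.108, 0.7, -0.698, 0.108]
wrist_force: [-1.6, 3.5, 6.1]
grip_width: 0.0084
```

```bash
python3 feel.py
```

```text
T mean [ 0.6327  0.3319 -0.0051] se [0.0097 0.0096 0.0183] F [-1.4763  2.7856  5.0819] [0.1718 0.2301 0.1111]
t 7.42 pos [ 0.5375 -0.0491  0.1177] zaz -72.12 y [-0.0012  0.0026 -1.    ] q [-0.2221  0.2775  1.9324  0.0028  0.9335  1.0349] F [-1.919   2.8566  5.7063] T [0.5903 0.3445 0.0533] w 0.0087011744734664
```

```bash
sed -i 's/^    T=\[\];F=\[\]/    s=bot.state();T=[s["wrist_torque"]];F=[s["wrist_force"]];print("now",T[0],F[0])/; s/^    feel(/    feel(/' feel.py; sed -i 's/T=np.array(T);F=np.array(F)/T=np.array(T);F=np.array(F);print("Tz",T[:,2])/' feel.py; cat feel.py
```

```text
from where import *
def feel(n=8):
    s=bot.state();T=[s["wrist_torque"]];F=[s["wrist_force"]];print("now",T[0],F[0])
    for _ in range(n):
        bot.camera("top"); s=bot.state(); T.append(s["wrist_torque"]);F.append(s["wrist_force"])
    T=np.array(T);F=np.array(F);print("Tz",T[:,2])
    print("T mean",T.mean(0),"se",T.std(0)/n**.5,"F",F.mean(0),F.std(0)/n**.5)
if __name__=="__main__":
    feel(int(sys.argv[1]) if len(sys.argv)>1 else 8); where()
```

send_rows --rows '[[1,[0,0.005,0],[0,1,0]],[1,[0,0.005,0],[0,1,0]],[1,[0,0.005,0],[0,1,0]]]'

```text
time: 7.8
tool_pos: [0.5374, -0.048, 0.1173]
ee_rot: [0.076, 0.705, -0.701, -0.078]
wrist_force: [-1.0, 6.9, 5.9]
grip_width: 0.0087
```

```bash
python3 feel.py 6
```

```text
now [1.448  0.3203 0.0748] [-0.986   6.9208  5.9242]
Tz [0.0748 0.0535 0.0788 0.0291 0.0555 0.0154 0.0199]
T mean [1.3393 0.2681 0.0467] se [0.0214 0.0127 0.0097] F [-1.0821  6.2947  5.5591] [0.1262 0.1672 0.203 ]
t 8.1 pos [ 0.5374 -0.048   0.1172] zaz -102.16 y [-0.0015  0.0051 -1.    ] q [-0.2211  0.2781  1.9327  0.0058  0.9333  1.5585] F [-0.8082  5.8325  5.5446] T [1.3257 0.211  0.0199] w 0.008157128063016232
```

send_rows --rows '[[1,[0.045,-0.008,-0.113],[0,0,0]],[1,[0,0,0],[0,0,0]]]'

```text
time: 8.35
tool_pos: [0.5373, -0.0471, 0.1174]
ee_rot: [-0.074, -0.703, 0.703, 0.074]
wrist_force: [-0.0, -0.4, 2.1]
grip_width: 0.0086
```

```bash
python3 feel.py 5
```

```text
now [ 0.1405  0.1065 -0.0478] [-0.0115 -0.4103  2.1417]
Tz [-0.0478 -0.0064  0.005  -0.0017 -0.0238 -0.0301]
T mean [ 0.2121  0.0724 -0.0175] se [0.0194 0.0184 0.0082] F [-0.2564  0.0489  1.6388] [0.1058 0.1598 0.1795]
t 8.6 pos [ 0.5373 -0.0472  0.1174] zaz -102.11 y [-0.0003  0.0005 -1.    ] q [-0.218   0.2769  1.934   0.0005  0.9311  1.5638] F [-0.1562  0.7527  1.1345] T [ 0.244   0.047  -0.0301] w 0.008766874852018268
```

send_rows --rows '[[1,[0,0.006,0],[0,1,0]],[1,[0,0.006,0],[0,1,0]]]'

```text
time: 8.85
tool_pos: [0.5375, -0.0465, 0.1171]
ee_rot: [0.197, 0.68, -0.678, -0.198]
wrist_force: [0.1, 3.1, 0.9]
grip_width: 0.009
```

```bash
python3 feel.py 5
```

```text
now [ 0.8411 -0.0677  0.1001] [0.0818 3.1288 0.8674]
Tz [ 0.1001  0.0259  0.0101 -0.0149 -0.0126  0.0003]
T mean [ 0.9281 -0.1521  0.0182] se [0.0353 0.0211 0.0175] F [0.556  3.9873 0.7296] [0.2204 0.2669 0.2295]
t 9.1 pos [ 0.5375 -0.0466  0.1171] zaz -121.98 y [ 0.0003  0.0016 -1.    ] q [-0.2172  0.2773  1.934   0.002   0.9304  1.9105] F [0.2623 4.9009 0.0412] T [ 1.0337 -0.2008  0.0003] w 0.008355955069237846
```

send_rows --rows '[[1,[0.025,0.006,-0.055],[0,0.5,0]],[1,[0,0.006,0],[0,0.8,0]],[1,[0,0.006,0],[0,0.8,0]]]'

```text
time: 9.48
tool_pos: [0.5381, -0.0455, 0.117]
ee_rot: [0.317, 0.633, -0.632, -0.316]
wrist_force: [1.8, 4.3, 1.9]
grip_width: 0.0085
```

```bash
python3 feel.py 5
```

```text
now [ 0.9033 -0.3444  0.1654] [1.7746 4.3106 1.9228]
Tz [0.1654 0.1089 0.0803 0.0779 0.0609 0.0646]
T mean [ 0.8934 -0.3976  0.093 ] se [0.0223 0.019  0.0161] F [1.7982 4.0843 0.7158] [0.2139 0.1751 0.2852]
t 9.72 pos [ 0.5381 -0.0456  0.1169] zaz -142.94 y [ 0.0013  0.0004 -1.    ] q [-0.2148  0.2781  1.9334  0.0008  0.9289  2.2796] F [1.415  4.545  0.0148] T [ 0.9504 -0.4446  0.0646] w 0.008566822824243614
```

send_rows --rows '[[-0.1,[0,0,0],[0,0,0]],[-0.1,[0,0,0],[0,0,0]],[-0.1,[0,0,0],[0,0,0]],[-0.1,[0,0,0],[0,0,0]]]'

```text
time: 10.22
tool_pos: [0.5375, -0.046, 0.1167]
ee_rot: [-0.316, -0.632, 0.633, 0.316]
wrist_force: [-0.6, 0.7, 0.2]
grip_width: 0.047
```

```bash
python3 where.py .5388 -.0472 .1165
```

```text
t 10.22 pos [ 0.5375 -0.046   0.1167] zaz -143.08 y [-0.0004 -0.0003 -1.    ] q [-0.2154  0.2781  1.934  -0.0005  0.9299  2.2821] F [-0.5799  0.6685  0.172 ] T [-0.0211 -0.0843 -0.0026] w 0.04702571615364084
shift frac [-0.0707  0.0087 -0.0141]
```

send_rows --rows '[[-0.1,[0,0,0],[0,-1,0]],[-0.1,[0,0,0],[0,-1,0]],[-0.1,[0,0,0],[0,-1,0]],[-0.1,[0,0,0],[0,-1,0]],[-0.1,[0,0,0],[0,-1,0]],[-0.1,[0,0,0],[0,-1,0]],[-0.1,[0,0,0],[0,-1,0]],[-0.1,[0,0,0],[0,-1,0]],[-0.1,[0,0,0],[0,-1,0]],[-0.1,[0,0,0],[0,-1,0]],[-0.1,[0,0,0],[0,-1,0]],[-0.1,[0,0,0],[0,-1,0]]]'

```text
time: 11.72
tool_pos: [0.5376, -0.0458, 0.1168]
ee_rot: [0.392, -0.589, 0.589, -0.392]
wrist_force: [-0.3, -0.0, 0.1]
grip_width: 0.0469
```

send_rows --rows '[[-0.1,[0,0,0],[0,-1,0]],[-0.1,[0,0,0],[0,-1,0]],[-0.1,[0,0,0],[0,-1,0]],[-0.1,[0,0,0],[0,-1,0]],[-0.1,[0,0,0],[0,-1,0]],[-0.1,[0,0,0],[0,-1,0]],[-0.1,[0,0,0],[0,0,0]]]'

```text
time: 12.6
tool_pos: [0.5376, -0.0458, 0.1168]
ee_rot: [0.632, -0.317, 0.317, -0.632]
wrist_force: [-0.4, 0.0, 1.3]
grip_width: 0.047
```

```bash
python3 feel.py 4; python3 where.py .5388 -.0472 .1165
```

```text
now [ 0.045   0.0281 -0.022 ] [-0.4463  0.017   1.3063]
Tz [-0.022  -0.0457  0.0344  0.0015 -0.03  ]
T mean [ 0.0038  0.0107 -0.0124] se [0.0141 0.0166 0.014 ] F [ 0.0297 -0.0814  0.0493] [0.1954 0.1105 0.3217]
t 12.8 pos [ 0.5376 -0.0458  0.1168] zaz 36.82 y [-0.0001 -0.0001 -1.    ] q [-0.215   0.278   1.9338 -0.0001  0.9298 -0.8576] F [ 0.4609 -0.4294 -0.426 ] T [ 0.0209 -0.0311 -0.03  ] w 0.04675224444911605
t 12.8 pos [ 0.5376 -0.0458  0.1168] zaz 36.82 y [-0.0001 -0.0001 -1.    ] q [-0.215   0.278   1.9338 -0.0001  0.9298 -0.8576] F [ 0.4609 -0.4294 -0.426 ] T [ 0.0209 -0.0311 -0.03  ] w 0.04675224444911605
shift frac [0.0743 0.0119 0.0049]
```

send_rows --rows '[[-0.1,[0.07,0.01,0.005],[0,0,0]],[1,[0,0,0],[0,0,0]],[1,[0,0,0],[0,0,0]],[1,[0,0,0],[0,0,0]],[1,[0,0,0],[0,0,0]],[1,[0,0,0],[0,0,0]]]'

```text
time: 13.55
tool_pos: [0.5391, -0.0469, 0.1167]
ee_rot: [-0.632, 0.316, -0.316, 0.633]
wrist_force: [2.4, 1.6, -1.0]
grip_width: 0.0086
```

```bash
python3 feel.py 6
```

```text
now [ 0.4186 -0.4339  0.0158] [ 2.4454  1.6114 -0.9889]
Tz [ 0.0158  0.12    0.0631  0.0499  0.0661  0.0472 -0.037 ]
T mean [ 0.4576 -0.5381  0.0464] se [0.0305 0.0256 0.0183] F [ 2.3459  2.1448 -1.472 ] [0.2818 0.1978 0.1438]
t 13.85 pos [ 0.5391 -0.0469  0.1167] zaz 36.91 y [ 0.0009  0.0003 -1.    ] q [-0.2168  0.2807  1.9306  0.0007  0.9294 -0.8613] F [ 2.8007  2.2669 -0.8733] T [ 0.5744 -0.6363 -0.037 ] w 0.008385301433347217
```

send_rows --rows '[[1,[0,0.006,0.02],[0,0.5,0]],[1,[0,0.006,0],[0,0.5,0]]]'

```text
time: 14.1
tool_pos: [0.5394, -0.0467, 0.1166]
ee_rot: [-0.602, 0.37, -0.371, 0.602]
wrist_force: [1.1, 2.0, 0.2]
grip_width: 0.0088
```

```bash
python3 feel.py 6
```

```text
now [ 0.5417 -0.4777  0.1991] [1.0679 2.0416 0.2336]
Tz [0.1991 0.1471 0.1762 0.1214 0.1404 0.1523 0.119 ]
T mean [ 0.5276 -0.433   0.1508] se [0.0164 0.0186 0.0109] F [1.7032 2.441  0.259 ] [0.1694 0.1105 0.2255]
t 14.4 pos [ 0.5394 -0.0467  0.1165] zaz 26.97 y [ 0.0004  0.0001 -1.    ] q [-0.2162  0.2816  1.9298  0.0002  0.9298 -0.6871] F [1.5842 2.8413 1.4022] T [ 0.5405 -0.4083  0.119 ] w 0.008674384125027666
```

send_rows --rows '[[1,[0,0.004,0.01],[0,0.5,0]],[1,[0,0.004,0],[0,0.5,0]]]'

```text
time: 14.65
tool_pos: [0.5396, -0.0466, 0.1165]
ee_rot: [-0.568, 0.421, -0.422, 0.568]
wrist_force: [1.3, 2.2, 2.0]
grip_width: 0.0082
```

```bash
python3 feel.py 6
```

```text
now [ 0.5859 -0.3717  0.2605] [1.2973 2.2043 1.9531]
Tz [0.2605 0.1982 0.1446 0.2096 0.1436 0.1244 0.1606]
T mean [ 0.562  -0.3521  0.1774] se [0.0136 0.0155 0.018 ] F [1.3714 2.8866 2.1094] [0.2098 0.1355 0.1992]
t 14.95 pos [ 0.5396 -0.0467  0.1164] zaz 16.98 y [ 0.0003  0.0001 -1.    ] q [-0.2159  0.2823  1.9293  0.0001  0.9297 -0.5124] F [1.874  2.9733 2.3843] T [ 0.5459 -0.3211  0.1606] w 0.008540553989001503
```

send_rows --rows '[[1,[0,0.003,0],[0,0.2,0]],[1,[0,0.003,0],[0,0.2,0]],[1,[0,0.002,0],[0,0.1,0]]]'

```text
time: 15.32
tool_pos: [0.5397, -0.0466, 0.1163]
ee_rot: [-0.549, 0.446, -0.446, 0.549]
wrist_force: [1.3, 2.7, 5.6]
grip_width: 0.0086
```

```bash
python3 feel.py 10
```

```text
now [ 0.6638 -0.1859  0.2564] [1.3056 2.7366 5.6257]
Tz [0.2564 0.258  0.2532 0.2472 0.2346 0.2185 0.2552 0.2938 0.2035 0.2473 0.2602]
T mean [ 0.673  -0.2413  0.248 ] se [0.0083 0.0105 0.0071] F [0.7623 3.4793 5.3562] [0.1822 0.1503 0.1118]
t 15.82 pos [ 0.5397 -0.0466  0.1164] zaz 11.87 y [ 0.0006  0.     -1.    ] q [-0.2158  0.2825  1.9291  0.0002  0.9294 -0.4231] F [0.2738 3.9588 5.6915] T [ 0.6729 -0.1958  0.2602] w 0.008463789272249925
```

send_rows --rows '[[0.3,[0,0,0],[0,0,0]],[0.3,[0,0,0],[0,0,0]],[0.0,[0,0,0],[0,0,0]],[0.0,[0,-0.9,0],[0,0,0]],[0.0,[0,-0.9,0],[0,0,0]],[0.0,[0,-0.9,0],[0,0,0]],[0.0,[0,-0.9,0],[0,0,0]],[0.0,[0,-0.9,0],[0,0,0]],[0.0,[0,-0.9,0],[0,0,0]],[0,[0,0,0],[0,0,0]]]'

```text
time: 17.08
tool_pos: [0.5405, -0.0471, 0.2528]
ee_rot: [-0.549, 0.444, -0.447, 0.55]
wrist_force: [-0.5, 0.5, -1.1]
grip_width: 0.0431
```

```bash
python3 where.py
python3 - <<'E'
from h import *
for n,(x0,x1,y0,y1) in(("scene",(215,265,185,235)),("top",(240,300,160,210))):
    c=bot.camera(n); cv2.imwrite(f"pics/{n}5.png",cv2.resize(c["color"][y0:y1,x0:x1,::-1],None,fx=10,fy=10,interpolation=cv2.INTER_CUBIC))
    cv2.imwrite(f"pics/{n}5f.png",c["color"][:,:,::-1])
E
```

```text
t 17.07 pos [ 0.5405 -0.0471  0.2528] zaz 11.9 y [ 0.0041 -0.0012 -1.    ] q [-0.2161  0.0906  1.8572 -0.0003  1.1896 -0.4237] F [-0.5099  0.5387 -1.0722] T [-0.0293 -0.0288 -0.0693] w 0.043108757482554626
```

View pics/scene5.png

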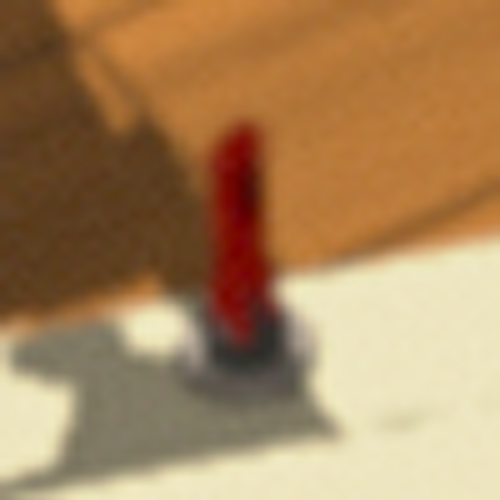

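View pics/top5f.png

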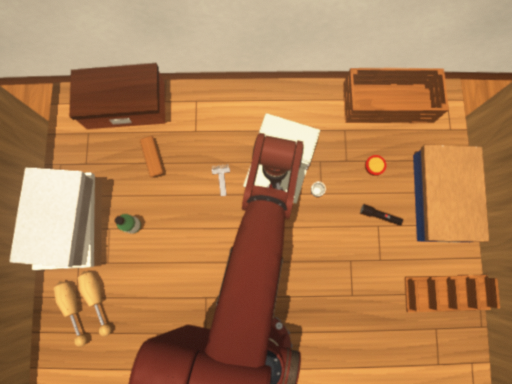

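send_rows --rows '[[1,[0,0,0.7],[0,0,0]],[1,[0,0,0.6],[0,0,0]],[1,[0,0,0],[0,0,0]],[1,[0,0,0],[0,0,0]],[1,[0,0.9,0],[0,0,0]],[1,[0,0.9,0],[0,0,0]],[1,[0,0.9,0],[0,0,0]],[1,[0,0.9,0],[0,0,0]],[1,[0,0.9,0],[0,0,0]],[1,[0,0,0],[0,0,0]],[1,[0,0,0],[0,0,0]]]'

```text
time: 18.55
tool_pos: [0.5715, -0.0401, 0.1391]
ee_rot: [-0.549, 0.445, -0.446, 0.549]
wrist_force: [0.5, -0.1, 0.8]
grip_width: 0.0001
```

```bash
python3 feel.py 4;  python3 - <<'E'
from h import *
for n,(x0,x1,y0,y1) in(("scene",(215,265,175,235)),):
    c=bot.camera(n); cv2.imwrite(f"pics/{n}6.png",cv2.resize(c["color"][y0:y1,x0:x1,::-1],None,fx=9,fy=9,interpolation=cv2.INTER_CUBIC))
E
```

```text
now [-0.0076 -0.0196  0.0343] [ 0.5297 -0.1379  0.8007]
Tz [ 0.0343  0.0011  0.0286 -0.0041 -0.0275]
T mean [-0.0097 -0.0234  0.0065] se [0.0148 0.0096 0.0113] F [ 0.374  -0.0826  0.0902] [0.1871 0.1512 0.2171]
t 18.75 pos [ 0.572  -0.0401  0.1397] zaz 11.92 y [ 0.0023 -0.0005 -1.    ] q [-0.1924  0.3026  1.8474 -0.      0.9892 -0.4004] F [ 1.0437  0.2335 -0.484 ] T [-0.0511 -0.0038 -0.0275] w 0.00011432123018632452
```

View pics/scene6.png

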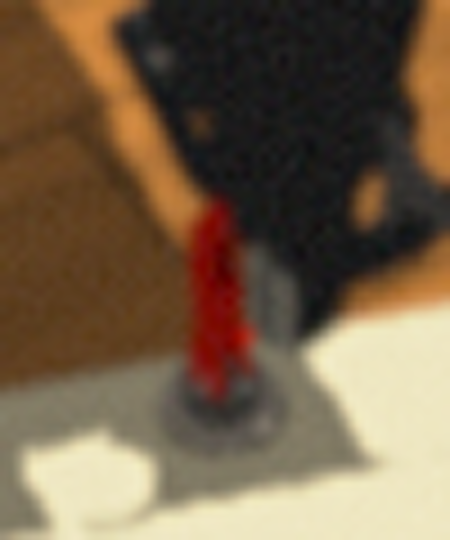

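send_rows --rows '[[1,[0,0,-0.3],[0,0,0]],[1,[0,0,-0.2],[0,0,0]],[1,[0,0,-0.1],[0,0,0]],[1,[0,0,-0.08],[0,0,0]]]'

```text
time: 19.3
tool_pos: [0.555, -0.0434, 0.1386]
ee_rot: [-0.549, 0.445, -0.446, 0.55]
wrist_force: [3.5, 1.3, -2.2]
grip_width: -0.0
```

```bash
python3 feel.py 4
```

```text
now [ 0.1331 -0.4335 -0.0182] [ 3.4923  1.2917 -2.1752]
Tz [-0.0182  0.0673 -0.0035  0.044   0.0539]
T mean [ 0.093  -0.4104  0.0287] se [0.0227 0.0171 0.0167] F [ 2.3856  0.8299 -0.8178] [0.3153 0.3574 0.3508]
t 19.5 pos [ 0.5549 -0.0434  0.1385] zaz 11.92 y [ 0.0009 -0.     -1.    ] q [-0.2043  0.2739  1.8874  0.0002  0.9794 -0.4124] F [ 2.3875  0.1375 -0.206 ] T [ 0.0767 -0.4264  0.0539] w 0.00040153093020883963
```

Contact at about 2.5 N. I'll push 5 mm further to tell a moving pivot from a stop.

send_rows --rows '[[1,[0,0,-0.06],[0,0,0]],[1,[0,0,-0.06],[0,0,0]],[1,[0,0,-0.06],[0,0,0]]]'

```text
time: 19.88
tool_pos: [0.5503, -0.0445, 0.1385]
ee_rot: [-0.549, 0.445, -0.446, 0.549]
wrist_force: [2.7, 0.1, -0.4]
grip_width: 0.0003
```

```bash
python3 feel.py 4
```

```text
now [-0.0085 -0.4628 -0.0127] [ 2.6876  0.0554 -0.4471]
Tz [-0.0127 -0.018   0.0347  0.0441  0.0559]
T mean [ 0.0136 -0.4365  0.0208] se [0.0145 0.0136 0.0152] F [ 2.7677  0.132  -0.6884] [0.0909 0.11   0.1964]
t 20.07 pos [ 0.5502 -0.0445  0.1385] zaz 11.92 y [ 0.0001 -0.0003 -1.    ] q [-0.2078  0.2656  1.8982 -0.0003  0.9776 -0.4157] F [ 3.0363 -0.2491 -0.9564] T [ 0.0336 -0.4208  0.0559] w 0.00010197335998345759
```

send_rows --rows '[[1,[0,0,-0.2],[0,0,0]],[1,[0,0,-0.2],[0,0,0]],[1,[0,0,-0.2],[0,0,0]],[1,[0,0,-0.2],[0,0,0]],[1,[0,0,-0.2],[0,0,0]],[1,[0,0,0],[0,0,0]]]'

```text
time: 20.82
tool_pos: [0.525, -0.0497, 0.1384]
ee_rot: [0.549, -0.446, 0.445, -0.549]
wrist_force: [1.8, -0.4, 0.2]
grip_width: 0.0003
```

```bash
python3 feel.py 3;  python3 - <<'E'
from h import *
for n,(x0,x1,y0,y1) in(("scene",(205,265,175,235)),):
    c=bot.camera(n); cv2.imwrite(f"pics/{n}7.png",cv2.resize(c["color"][y0:y1,x0:x1,::-1],None,fx=9,fy=9,interpolation=cv2.INTER_CUBIC))
E
```

```text
now [ 0.0243 -0.2671  0.0501] [ 1.7796 -0.3998  0.193 ]
Tz [0.0501 0.0263 0.065  0.06  ]
T mean [ 0.0036 -0.2345  0.0504] se [0.0188 0.0249 0.0086] F [ 1.4431 -0.4151  0.9663] [0.3167 0.3205 0.3098]
t 20.98 pos [ 0.5252 -0.0496  0.1383] zaz 11.93 y [-0.0014 -0.     -1.    ] q [-0.227   0.2205  1.9552 -0.0004  0.9673 -0.4349] F [ 0.8968 -1.0859  1.2936] T [-0.0501 -0.2076  0.06  ] w 4.818015653623639e-05
```

View pics/scene7.png

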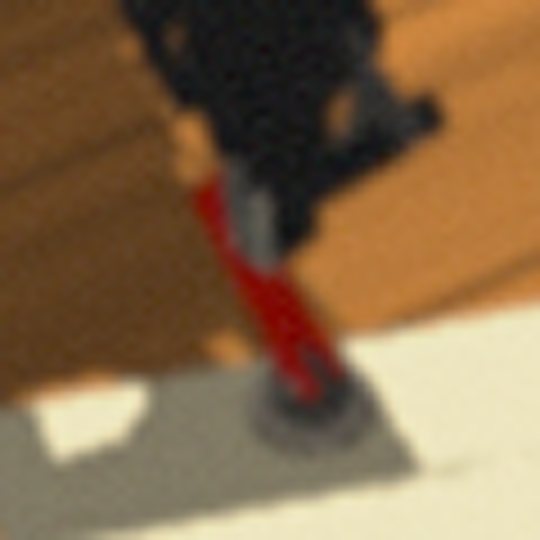

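send_rows --rows '[[1,[0,0.16,-0.24],[0,0,0]],[1,[0,0.2,-0.2],[0,0,0]],[1,[0,0.22,-0.16],[0,0,0]],[1,[0,0.22,-0.12],[0,0,0]],[1,[0,0.22,-0.1],[0,0,0]],[1,[0,0.22,-0.06],[0,0,0]],[1,[0,0,0],[0,0,0]]]'

```text
time: 21.9
tool_pos: [0.5034, -0.0538, 0.1064]
ee_rot: [0.549, -0.446, 0.445, -0.549]
wrist_force: [-0.0, -0.6, 1.4]
grip_width: -0.0001
```

```bash
python3 feel.py 4;  python3 - <<'E'
from h import *
for n,(x0,x1,y0,y1) in(("scene",(205,265,175,235)),):
    c=bot.camera(n); cv2.imwrite(f"pics/{n}8.png",cv2.resize(c["color"][y0:y1,x0:x1,::-1],None,fx=9,fy=9,interpolation=cv2.INTER_CUBIC))
E
```

```text
now [-0.1065 -0.0438 -0.0139] [-0.0298 -0.5654  1.4068]
Tz [-0.0139 -0.0305  0.0611 -0.0431 -0.0102]
T mean [-0.0598 -0.0263 -0.0073] se [0.0224 0.0132 0.0181] F [ 0.2518 -0.1479  0.52  ] [0.2335 0.2902 0.3074]
t 22.1 pos [ 0.5034 -0.0535  0.1067] zaz 11.9 y [-0.0018  0.0013 -1.    ] q [-0.245   0.2357  2.0134  0.001   0.8946 -0.4533] F [ 0.9748 -0.1144 -0.4444] T [-0.0071 -0.0021 -0.0102] w -0.0005532941664937765
```

View pics/scene8.png

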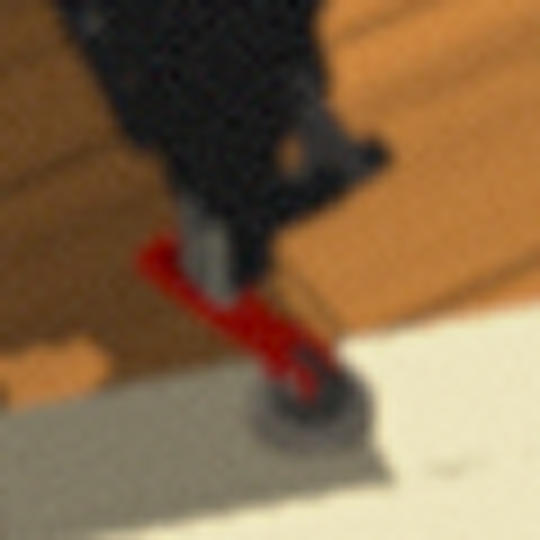

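send_rows --rows '[[1,[0,0.08,-0.12],[0,0,0]],[1,[0,0.08,-0.06],[0,0,0]],[1,[0,0,0],[0,0,0]]]'

```text
time: 22.52
tool_pos: [0.5004, -0.0551, 0.1038]
ee_rot: [-0.549, 0.445, -0.446, 0.549]
wrist_force: [2.4, 0.7, 3.2]
grip_width: -0.0001
```

```bash
python3 feel.py 4
```

```text
now [ 0.1099 -0.3359 -0.0388] [2.3747 0.6981 3.179 ]
Tz [-0.0388  0.0326  0.0063  0.0296  0.0307]
T mean [ 0.1142 -0.3565  0.0121] se [0.0067 0.0085 0.0136] F [1.7811 0.8491 2.7126] [0.326  0.291  0.2344]
t 22.73 pos [ 0.5002 -0.0551  0.1037] zaz 11.91 y [ 0.0011 -0.0002 -1.    ] q [-0.2493  0.2343  2.0226  0.0001  0.8835 -0.4573] F [2.4173 0.7712 3.0741] T [ 0.1085 -0.3836  0.0307] w -0.0002635762545236849
```

send_rows --rows '[[1,[0,0.1,0],[0,0,0]],[1,[0,0.1,0],[0,0,0]],[1,[0,0,0],[0,0,0]]]'

```text
time: 23.1
tool_pos: [0.5002, -0.0554, 0.1003]
ee_rot: [0.55, -0.445, 0.445, -0.549]
wrist_force: [-3.2, 0.6, 16.6]
grip_width: -0.0002
```

```bash
python3 feel.py 4
```

```text
now [ 0.1955  0.5144 -0.0384] [-3.2242  0.6013 16.6116]
Tz [-0.0384 -0.0522 -0.0179  0.0082  0.0286]
T mean [ 0.1594  0.512  -0.0143] se [0.0117 0.0092 0.0148] F [-3.4374  0.8149 16.4817] [0.2913 0.2412 0.1419]
t 23.3 pos [ 0.5002 -0.0554  0.1003] zaz 11.94 y [-0.0005 -0.0005 -1.    ] q [-0.2495  0.2413  2.0223 -0.0008  0.8783 -0.4573] F [-3.48    0.5776 15.924 ] T [0.1526 0.4804 0.0286] w -8.591164793092431e-05
```

send_rows --rows '[[1,[0,-0.1,0],[0,0,0]],[1,[0,-0.5,0],[0,0,0]],[1,[0,-1,0],[0,0,0]],[1,[0,-1,0],[0,0,0]],[1,[0,-1,0],[0,0,0]],[1,[-1,-1,0],[0,0,0]],[1,[-1,0,0],[0,0,0]],[1,[-1,0,0],[0,0,0]],[1,[-1,0,0],[0,0,0]],[1,[-1,0,0],[0,0,0]],[1,[-1,0,0],[0,0,0]],[1,[-1,0,0],[0,0,0]]]'

```text
time: 24.8
tool_pos: [0.462, 0.1166, 0.2124]
ee_rot: [0.55, -0.446, 0.445, -0.548]
wrist_force: [-0.2, 0.6, -0.4]
grip_width: -0.0
```

send_rows --rows '[[1,[-1,0,0],[0,0,0]],[1,[-1,0,0],[0,0,0]],[1,[-1,0,0],[0,0,0]],[1,[0,0,0],[0,0,0]]]'

```text
time: 25.3
tool_pos: [0.4467, 0.1902, 0.2125]
ee_rot: [0.551, -0.445, 0.444, -0.549]
wrist_force: [-0.9, -0.5, 0.4]
grip_width: 0.0
```

```bash
python3 where.py;  python3 - <<'E'
from h import *
for n,(x0,x1,y0,y1) in(("scene",(165,285,175,295)),("top",(230,330,110,210))):
    c=bot.camera(n); cv2.imwrite(f"pics/{n}9.png",cv2.resize(c["color"][y0:y1,x0:x1,::-1],None,fx=5,fy=5,interpolation=cv2.INTER_CUBIC))
    cv2.imwrite(f"pics/{n}9f.png",c["color"][:,:,::-1])
E
```

```text
t 25.3 pos [0.4467 0.1902 0.2125] zaz 12.07 y [-0.003  -0.0012 -1.    ] q [ 0.258   0.0216  2.013  -0.0004  1.1102  0.0476] F [-0.8558 -0.5425  0.3637] T [-0.0173  0.0142  0.0121] w 4.215364326352558e-05
```

View pics/scene9.png

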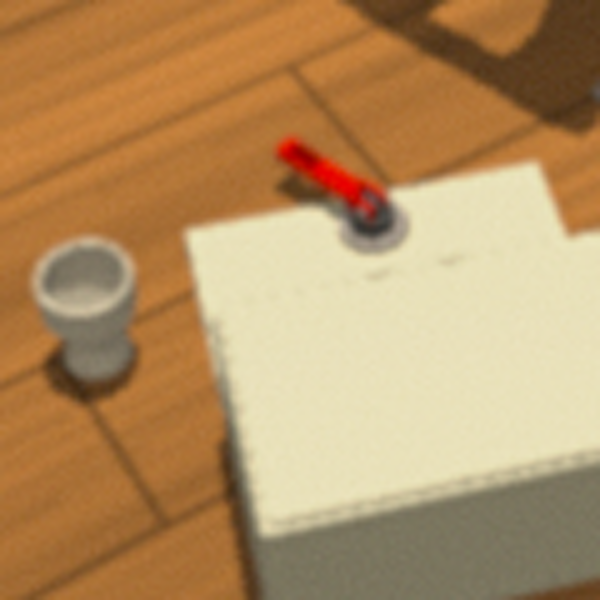

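View pics/top9.png

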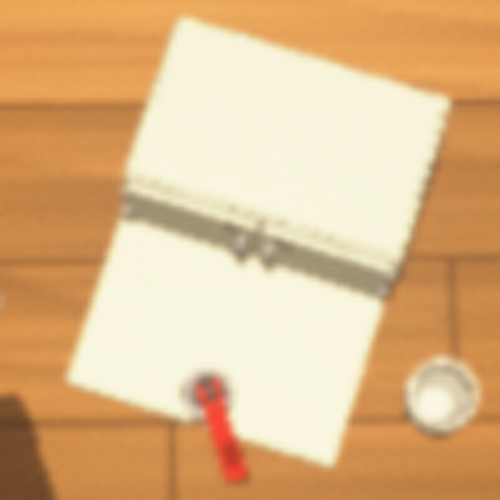

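Run:
```python
from h import *
np.set_printoptions(precision=4,suppress=True)
s=bot.camera("scene");t=bot.camera("top")
def prin(c,x0,x1,y0,y1):
    A=c["color"][y0:y1,x0:x1].astype(float); m=(A[...,0]>2.2*A[...,1])&(A[...,0]>90)
    m&=(A[...,1]<70)
    n,l,st,ce=cv2.connectedComponentsWithStats(m.astype(np.uint8)); i=1+np.argmax(st[1:,4]); ys,xs=np.nonzero(l==i)
    P=np.c_[xs+x0,ys+y0].astype(float); mu=P.mean(0); v=np.linalg.svd(P-mu)[2][0]; k=(P-mu)@v
    e=np.array([mu+v*k.min(),mu+v*k.max()]); return e[np.argsort(e[:,1])],len(xs)
a,na=prin(s,210,250,190,230);b,nb=prin(t,262,290,180,215);print(a,na,b,nb)
r=tri(s,[a[0],a[1]],t,[b[1],b[0]]);print("tip,root",r)
d=r[0,:3]-r[1,:3];print("elev deg",np.degrees(np.arctan2(d[2],np.hypot(d[0],d[1]))),np.linalg.norm(d),np.degrees(np.arctan2(d[1],d[0])))
# cabinet shift: compare top pics
A=cv2.imread("pics/top0.png");B=t["color"][:,:,::-1]
def corner(I):
    g=((I.min(2)>150)).astype(np.uint8)[100:215,235:330]; M=cv2.moments(g,True);return M["m10"]/M["m00"],M["m01"]/M["m00"],M["m00"]
print(corner(A),corner(B))
g0=cv2.cvtColor(A[108:160,240:325],cv2.COLOR_BGR2GRAY).astype(np.float32);g1=cv2.cvtColor(np.ascontiguousarray(B[108:160,240:325]),cv2.COLOR_BGR2GRAY).astype(np.float32)
print("cabinet shift px",cv2.phaseCorrelate(g0,g1))
```

```text
[[220.7004 203.8717]
 [240.2402 216.0022]] 119 [[274.1681 196.9392]
 [276.7528 204.0894]] 19
tip,root [[ 0.4791 -0.0683  0.0315  0.0051]
 [ 0.517  -0.0473  0.001   0.0258]]
elev deg 35.126863994369955 0.05298924165150445 -151.0324699246346
(47.340981205760315, 57.88162069807176, 4097.0) (47.40340218712029, 57.786391251518836, 4115.0)
cabinet shift px ((-0.00790926946887538, -0.009959101802710535), 1.0073631011900097)
```

Run:
```python
from h import *
np.set_printoptions(precision=4,suppress=True)
s=bot.camera("scene");t=bot.camera("top")
for n,c,(x0,x1,y0,y1) in(("s",s,(212,252,195,227)),("t",t,(258,290,180,210))):
    cv2.imwrite(f"pics/{n}10.png",cv2.resize(c["color"][y0:y1,x0:x1,::-1],None,fx=18,fy=18,interpolation=cv2.INTER_NEAREST))
# expected centreline if flat at several pivots z / elevations, az -168
for el in (0,7,15):
    for r in (10,68):
        u=np.array([np.cos(np.radians(-165))*np.cos(np.radians(el)),np.sin(np.radians(-165))*np.cos(np.radians(el)),np.sin(np.radians(el))])
        P=np.array([.5385,-.0485,.024])+u*r/1000; print(el,r,proj(s,[P]),proj(t,[P]))
```

```text
0 10 [[236.3794 214.2653]] [[272.1921 190.9257]]
0 68 [[221.3698 203.8912]] [[276.7176 206.4712]]
7 10 [[236.3828 213.983 ]] [[272.1995 190.8428]]
7 68 [[221.3107 201.9526]] [[276.7937 205.9855]]
15 10 [[236.4351 213.6986]] [[272.1938 190.7008]]
15 68 [[221.5607 199.9659]] [[276.7816 205.0949]]
```

View pics/s10.png

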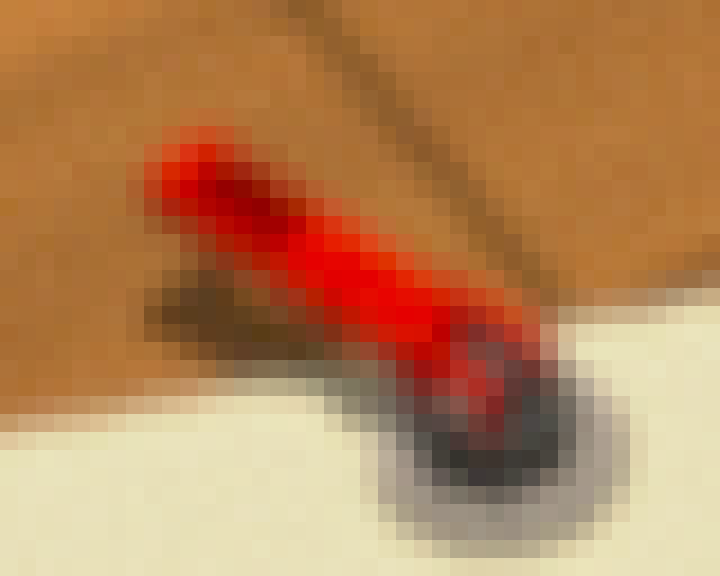

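View pics/t10.png

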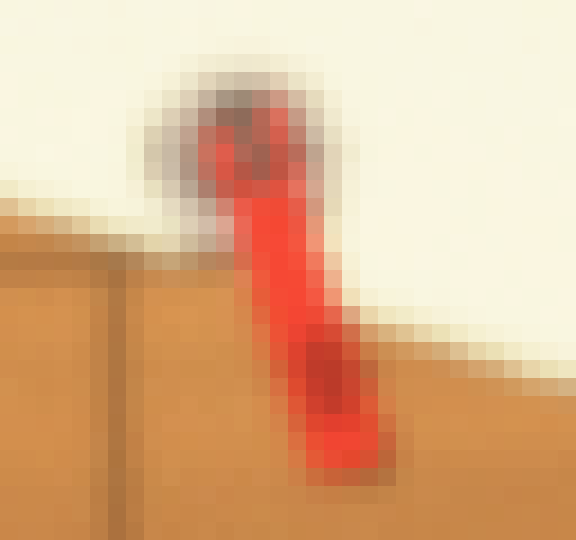

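Run:
```python
from rig import bot
print(bot.close_job(), bot.state()["time"])
```

```text
the job is handed in; nothing more can be done
the job is handed in; nothing more can be done
```

I screwed the bolt in snug, folded the lever flat and handed the job in at about 25.5 s. I couldn't measure the washer force itself, so the 20 to 52 N at the end is inferred from the torque.

**Screwing in:** I turned the bolt about 146° clockwise in two grips. The torque stayed near zero at first. It began to rise about 2 rad in and stood at 0.248 ± 0.007 N m at the end, inside the 0.22 to 0.3 N m snug range.

**Folding:** I let go with the lever upright, then folded it towards the robot with closed fingers. It moved at a steady 2.7 N or so at first. At the end I pressed down to 16.5 N, where it met its stop, then backed the arm well clear.

**Last checks:**
- **Lever:** the tip pixels in both views are within about 1 px of where a flat lever would show. The scene view puts it at least as low as flat.
- **Cabinet:** it shifted about 0.01 px in the top view, so it has not visibly moved.
- **Other things on the shelf:** the egg cup looks unmoved. I did not measure any of the bystanders after the fold.

**Failed or disagreed:**
- My automatic fit of the lever's slope gave a false 35°, because the red mask in the top view was incomplete. I used the hand-read pixels above instead.
- The bolt axis from the pictures was about 3 mm off what I felt. I recentred the tool while turning, with side forces up to about 7 N.

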